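# Pull a print on the card press and hold the impression

### The arm

A 6-joint arm with a two-finger parallel gripper is mounted at the origin on the work surface. World frame = base frame: x ahead of the robot, y to its left, z up, the work surface at z = 0. Lengths are in mm, angles in rad, forces in N, time in s.
With the tool pointing down it reaches from about 300 to 850 mm from the base axis. Payload 4.2 kg.
Tool frame: the origin (TCP) lies at the very end of the fingers, on their centre line; the grasp point (between the pads) lies 19 mm behind it; z points along the fingers, y is the line along which they close (so a half turn about z gives the same grasp; the last joint's range is limited). The gripper opens to 91 mm and grips with 3 to 60 N. Pads are 32 mm wide; open, the fingers measure 118 mm over their backs; the gripper's body (76 mm by 178 mm) begins 60 mm behind the grasp point.
Start: joints at [1.149, 0.32, 1.565, -0, 1.257, -0.02], TCP at [224.872, 529.222, 213.976] pointing down, gripper open.
Joint ranges: [-3.11, 3.11], [-0.84, 2.01], [0.21, 2.61], [-1.34, 4.49], [0.05, 2.63], [-2.56, 2.56]. Speed limits (rad/s): [2.57, 2.57, 3.14, 3.14, 3.14, 3.14].

### API

Orientations are given as a unit quaternion [x, y, z, w].
In Python, from workcell import manip gives the robot as it stands.
- The arm moves only by the tool step_arm, never from a script. Its arguments are lists of equal length, an entry for each row: "translation": the shift along the tool's x, y, z as a fraction of full scale, a list of three; "yaw": the turn about the tool's z as a fraction of full scale. A call has 1 to 5 rows; each row shifts and turns the commanded pose from where the row before left it, along the tool's axes as they then stand; what a row does not reach is not made up. Full scale, the value 1, is 500 mm for a shift and pi rad for a turn. A row lasts 1/8 s, in which the tool goes at most 62.5 mm and 10.7 degrees, less where a joint would pass 70% of its speed; a pose out of reach is approached as far as the arm can. A call with a number of a shift or a turn outside -1 to 1 is refused whole. A call with a gripper value outside its range is refused whole. "jaw" is the opening, from -1 (shut) to 1 (fully open), set as the call begins (left out, the last holds). The fingers move at their own pace and stop on an object; the grip force is fixed at half the most. Time passes only in rows, so rows that do not move let the fingers close. It gives the time, the measured TCP pose, the force, the opening and the grip force at its end, in the units of the state.
- manip.state(): the state, without advancing time (a new reading comes with each control period).
- manip.snapshot(name): name is "scene" or "top" or "wrist"; returns the picture (420x560x3 uint8, red, green, blue); there is no depth.
- manip.get_calibration(name): a dict with "camera_matrix" (3x3 intrinsics, pixels), "xyz" and "orientation" of the camera in the world. Camera axes: x right, y down, z forward; pixel columns grow to the right and rows downward; lengths in mm; the calibration is good to about 2 mm. A picture is of the moment at which its call begins: read the wrist's pose just before it. get_calibration takes no time and is no camera call; for the wrist camera it gives the pose at the moment of the call.
- manip.hand_in(): hands the job in; it is judged then, once.
Trained networks look in the newest picture that a camera, given by its name, has taken for a name from the list of things; names that differ only in an ending like _2 or _b are one class to them, and where a whole thing is asked for, a point or a joint stands for the part that bears it (a point fixed in the world has none). Each returns a list of dicts, best first, with "confidence" (0 to 1); they miss things now and then, are a little off and sometimes report something else, mostly with a low value. They report only what shows in the picture. A call takes as long as a camera call. They do not tell look-alikes from the thing itself.
- manip.look_for(camera, name): "position" ([row, column] in pixels, amid what is visible of it).
The state is a dict: "t": time; "qpos": joint angles; "joint_velocities": joint speeds; "joint_efforts": joint torques, N m; "tool_pos": TCP position; "tcp_rot": TCP orientation; "ft_force": force on the tool from outside, world axes, zero at the start; "wrist_torque": the same for the moment, N m; "grip_width": opening from 0.0 (shut) to 1.0 (fully open); "finger_force": force on a finger pad.
Only numpy, scipy, OpenCV 4.12 (cv2) and the standard library are available. Lean on these libraries where they do the work, as an engineer would, in place of code of your own. Each camera call takes 0.05 s, during which the arm holds its last target. There are 200 camera calls.

### The job

Pull a print on the little green card press: take the red-handled lever bar out of the wooden block, put its steel end down through the eye of the press's hub until its collar sits on the hub, then with the bar draw the hub steadily forward (handle toward the press's front, the robot's side) against its return spring, as far as its stop, so that the platen is fully down on the card. Never slam it or let it fly back, leave the scraper, ink jar and ink roller where they are, and finish while still holding the bar hard forward at the stop: do not let go.

Things in the scene. Friction and masses are not known exactly. Their poses are not given: they have to be found in the camera images.
- bar: loose round lever bar, about 190 g, 190 mm long: steel rod 12 mm in diameter, red handle 24 mm in diameter over the top 80 mm. It stands upright in a hole of the wooden block. Origin: centre of its lower end (chamfered over 6 mm); z runs up along it. Handle: 110 to 190 mm above the origin. Collar: 22 mm in diameter, 6 mm thick, its underside at 70 mm.
- grip (a point): middle of the bar's red handle, on the bar's axis, 150 mm above its lower end; same axes as the bar
- collar (a point): centre of the underside of the bar's collar, 70 mm above its lower end; same axes as the bar
- eye (a point): mouth of the eye, centre of the steel hub's upper face (40 x 36 mm): a round hole, 14 mm with a 2 mm chamfer, through the 44 mm high hub. Turns with the hub. z: out of the hole (up at rest); y: along the pivot shaft, away from the press; -x: forward. The pivot axis is 22 mm below. Bar fully in: collar on this face, lower end 26 mm out below, handle middle 102 mm from the pivot axis.
- hub (a joint): turn of the hub about its level shaft (rad): 0 at rest, held there by the spring; grows as the hub's top and the bar lean forward, toward the press's -x; 0.60 at the stop, platen down on the card. The spring takes 0.25 Nm to start, about 1.0 Nm at the stop (10 N at the handle's middle). The bar has about 0.06 rad of play in the eye, so it leans a little further than the hub.
- press: small green iron card press, fixed: base 230 (x) by 190 mm (y), head 168 mm high between two cheeks, ram above it up to 212 mm. Origin: centre of its underside, on the table. Front: -x. The hub is on its left (+y) side, its centre 130 mm along +y and 138 mm up, with free space below and beyond it.
- stand: fixed wooden block 70 mm (x) by 150 mm (y), 62 mm high, on a slightly wider dark plinth. Origin: centre of its underside. Two upright holes, 14 mm in diameter and 50 mm deep, at y = -45 and y = +45 mm; one holds the bar, the other the scraper, either way round. The bar's lower end rests 12 mm above the table.
- scraper: short scraper with a wooden handle, 106 mm long, 18 mm in diameter, standing upright in the block's other hole, its top 118 mm above the table; origin at its lower end. To be left alone.
- ink: closed round ink jar, 64 mm in diameter, 75 mm high, standing; origin at the centre of its underside. To be left alone.
- roller: ink roller (brayer) lying on the table, about 158 mm long, 106 mm wide, 36 mm high, handle toward its -x; origin on the table under the roller's axle. To be left alone.
Things that resemble listed ones, but are neither listed nor needed, are in the scene too. Leave any white or yellow look-alike of the bar alone.

How it is judged:
By the outcome, as a careful person would: the job done as asked, in the order asked, and still so for the second after the job is handed in, while the arm keeps its last pose, push and grip.
It also fails if it takes over 58 s, if anything falls off the work surface, if the arm or the gripper's body presses on something with over 40 N, if the wrist force passes 120 N, or if a joint passes its speed limit or range.

## Working session

There is one attempt and no reset: what is moved stays moved. The work goes in short steps, Python scripts to look and compute and a tool call to move; the robot and the scene stay as the last step left them, time stands still between calls to the robot, and variables do not carry over. Pictures are saved under pics/ and viewed, at most 10 in all, crops included, and the job is handed in when it is done.

Besides the shell and the picture viewer there is one more tool, called in YAML: its name, and indented under it one key for each argument. step_arm: Moves the arm, as the interface text tells. Its arguments: {"type":"object","properties":{"translation":{"type":"array","items":{"type":"array","items":{"type":"number","minimum":-1,"maximum":1}}},"yaw":{"type":"array","items":{"type":"number","minimum":-1,"maximum":1}},"jaw":{"type":"number"}},"required":["translation","yaw"]}

```bash
mkdir -p pics; cat > h.py <<'E'
import numpy as np, cv2
from scipy.spatial.transform import Rotation as R
from workcell import manip
def snap(c,n):
    im=np.asarray(manip.snapshot(c)); cv2.imwrite(f'pics/{n}.png',im[:,:,::-1]); return im
def cal(c):
    k=manip.get_calibration(c); return np.array(k['camera_matrix']),np.array(k['xyz']),R.from_quat(k['orientation']).as_matrix()
def ray(c,rc,k=None):
    K,t,M=k or cal(c); d=M@np.linalg.inv(K)@[rc[1],rc[0],1]; return t,d/np.linalg.norm(d)
def atz(c,rc,z,k=None):
    t,d=ray(c,rc,k); return t+d*(z-t[2])/d[2]
def proj(c,p,k=None):
    K,t,M=k or cal(c); q=K@(M.T@(np.array(p,float)-t)); return q[1]/q[2],q[0]/q[2]
def tri(rays):
    A=sum(np.eye(3)-np.outer(d,d) for t,d in rays); b=sum((np.eye(3)-np.outer(d,d))@t for t,d in rays)
    return np.linalg.solve(A,b)
E
python3 - <<'E'
from h import *
ims=[snap(c,c+'0') for c in('scene','top')]
for c in('scene','top'):
    k=cal(c);print(c,k[1].round(),k[2][:,2].round(2))
    for n in('bar','grip','collar','eye','press','stand','scraper','ink','roller'):
        print(n,[(np.round(d['position']).tolist(),round(d['confidence'],2)) for d in manip.look_for(c,n)][:4])
print(manip.state())
E
```

```text
scene [1345. -270.  781.] [-0.75  0.25 -0.61]
bar [([198.0, 371.0], 0.82), ([169.0, 365.0], 0.62), ([154.0, 347.0], 0.54)]
grip [([155.0, 348.0], 0.87), ([167.0, 362.0], 0.82), ([194.0, 373.0], 0.81)]
collar [([167.0, 362.0], 0.89), ([198.0, 372.0], 0.87), ([154.0, 346.0], 0.62)]
eye [([164.0, 364.0], 0.71), ([230.0, 244.0], 0.56)]
press [([206.0, 341.0], 0.45)]
stand [([205.0, 342.0], 0.96)]
scraper [([190.0, 332.0], 0.51)]
ink [([227.0, 130.0], 0.64)]
roller [([295.0, 349.0], 0.77)]
top [ 395.  -22. 1214.] [ 0.14 -0.01 -0.99]
bar [([289.0, 141.0], 0.81), ([200.0, 155.0], 0.67), ([243.0, 146.0], 0.5)]
grip [([247.0, 146.0], 0.77), ([285.0, 143.0], 0.74), ([198.0, 154.0], 0.6)]
collar [([200.0, 157.0], 0.72), ([247.0, 144.0], 0.62)]
eye [([184.0, 308.0], 0.56)]
press [([194.0, 350.0], 0.62)]
stand [([247.0, 176.0], 0.86), ([194.0, 350.0], 0.27)]
scraper [([241.0, 189.0], 0.56)]
ink [([277.0, 403.0], 0.61)]
roller [([278.0, 402.0], 0.7), ([134.0, 232.0], 0.56)]
{'t': 1.0, 'qpos': array([ 1.14902060e+00,  3.19600216e-01,  1.56448592e+00, -1.95091256e-05,
        1.25738724e+00, -1.99991855e-02]), 'joint_velocities': array([ 0.00048403, -0.00172036, -0.00014772,  0.00094614,  0.00011813,
        0.00017563]), 'joint_efforts': array([ 3.30198200e-04, -4.12351656e+01, -2.32233721e+01,  7.28637166e-02,
        3.75983818e-02, -1.31750909e-05]), 'tool_pos': array([224.87166873, 529.23401663, 213.98129554]), 'tcp_rot': array([1.99536868e-01, 9.79890318e-01, 5.61547960e-05, 2.21202954e-05]), 'ft_force': array([ 0.22143962, -0.14959053, -0.24441497]), 'wrist_torque': array([0.01506348, 0.00815162, 0.05565989]), 'finger_force': 0.0, 'grip_width': 1.0021636265794411}
```

View pics/scene0.png

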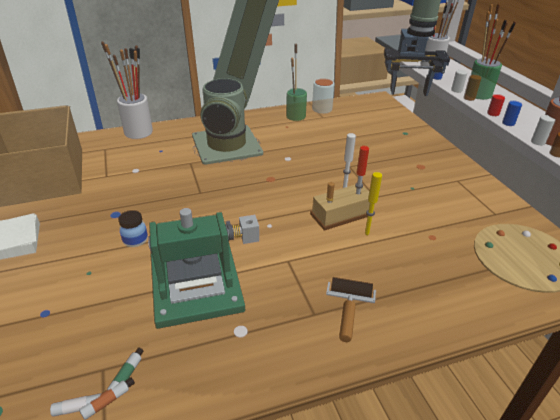

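View pics/top0.png

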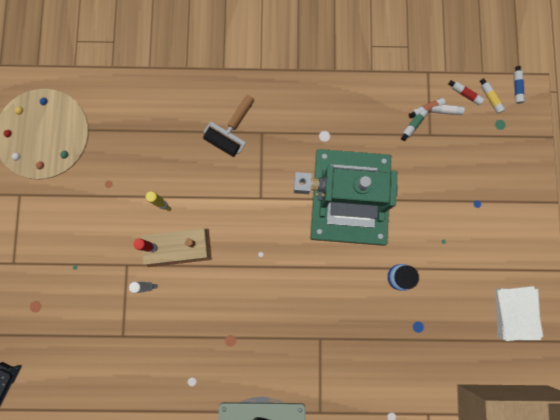

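The scene picture shows three bar-like things: white at (150,349), red at (162,362) and yellow at (190,376). In the top view they are white (287,138), red (244,142) and yellow (198,153). Only the red one stands in the wooden block, so it is the bar. The hub is at top (182,303) and scene (229,249). I'll confirm in a crop and measure.

```bash
python3 - <<'E'
from h import *
t=cv2.imread('pics/top0.png'); s=cv2.imread('pics/scene0.png')
a=cv2.resize(t[130:310,120:220],None,fx=3,fy=3,interpolation=cv2.INTER_CUBIC)
b=cv2.resize(t[140:250,290:405],None,fx=4,fy=4,interpolation=cv2.INTER_CUBIC)
c=np.zeros((600,800,3),np.uint8);c[:540,:300]=a;c[:440,310:770]=b
cv2.imwrite('pics/crop1.png',c)
def red(im):
    h=cv2.cvtColor(im,cv2.COLOR_BGR2HSV);m=((h[...,0]<6)|(h[...,0]>174))&(h[...,1]>190)&(h[...,2]>70)
    return m
for n,im,(r0,r1,c0,c1) in(('scene',s,(140,185,350,375)),('top',t,(230,260,125,165))):
    m=red(im)[r0:r1,c0:c1];y,x=np.nonzero(m);print(n,len(y),y.mean()+r0,x.mean()+c0,y.min()+r0,y.max()+r0,x.min()+c0,x.max()+c0)
    globals()[n]=(y.mean()+r0,x.mean()+c0)
print('grip tri',tri([ray('scene',scene),ray('top',top)]))
print('grip z162',atz('scene',scene,162),'top at 202',atz('top',top,202))
print('hub z160',atz('top',(182,303),160), 'scene',atz('scene',(222,249),160))
for n,z,rc in(('white',190,(287,135)),('yellow',190,(197,151))):print(n,atz('top',rc,z))
# press base corners guesses
for rc in((150,317),(156,391),(244,386),(239,312)):print(atz('top',rc,15).round())
E
```

```text
scene 154 159.9935064935065 363.461038961039 146 174 359 368
top 24 246.83333333333334 145.79166666666666 242 249 142 150
grip tri [461.70943047 259.39036364 163.14813919]
grip z162 [460.02484901 265.83062984 162.        ] top at 202 [457.46219128 244.45440122 202.        ]
hub z160 [608.63661217 -85.24283233 160.        ] scene [612.25567068 -84.17553095 160.        ]
white [374.27212004 265.71680534 190.        ]
yellow [564.92821388 242.02937435 190.        ]
[ 722. -129.   15.]
[ 709. -318.   15.]
[ 484. -301.   15.]
[ 494. -117.   15.]
```

View pics/crop1.png

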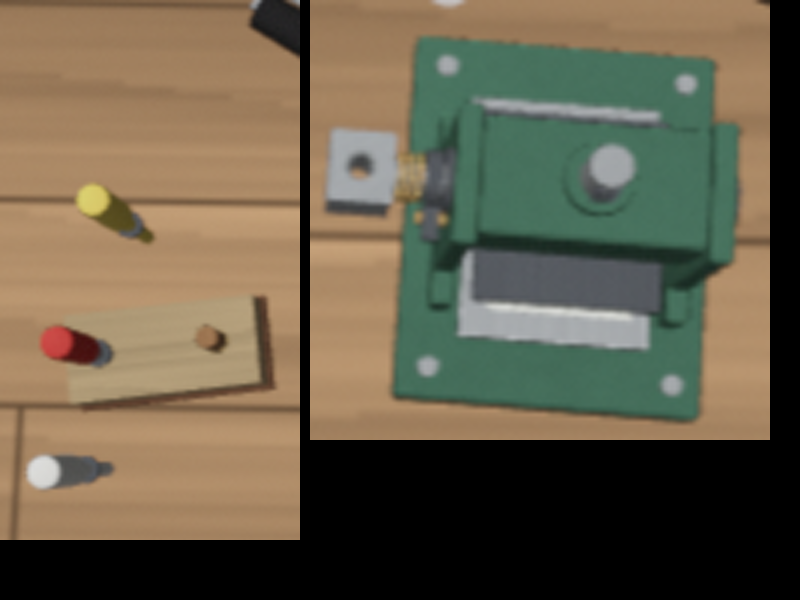

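The crop confirms it: the red bar (top ~(57,343) in the crop) stands in the block's left hole, the white and yellow ones stand free on the table, and the scraper is in the other hole. The eye is at crop (360,165).

```bash
python3 - <<'E'
from h import *
print('bar top',atz('top',(130+343/3-.3,120+57/3-.3),202))
print('collar',atz('top',(130+353/3-.3,120+101/3-.3),85))
print('eye',atz('top',(140+165/4-.4,290+50/4-.4),159))
k=cal('wrist'); s=manip.state();T=R.from_quat(s['tcp_rot']).as_matrix()
print(T.round(3),'cam in tool',(T.T@(k[1]-s['tool_pos'])).round(1),(T.T@k[2]).round(3).tolist(),k[0])
# rays of bar silhouette midpoints in scene for several handle heights, given x,y guess
for z in(122,162,202): print(z,proj('scene',(459,248,z)),proj('top',(459,248,z)))
E
```

```text
bar top [463.09413267 259.51661649 202.        ]
collar [463.72895126 257.66839108  85.        ]
eye [611.41474885 -83.28532929 159.        ]
[[-0.92   0.391  0.   ]
 [ 0.391  0.92   0.   ]
 [-0.     0.    -1.   ]] cam in tool [  77.5   -0.8 -170.7] [[-0.0, -0.962, -0.273], [1.0, -0.0, 0.001], [-0.001, -0.273, 0.962]] [[316.53758799   0.         282.33229376]
 [  0.         316.53758799 212.0341284 ]
 [  0.           0.           1.        ]]
122 (np.float64(173.84094746671488), np.float64(355.25442401368934)) (np.float64(248.46611670128982), np.float64(153.5299977304642))
162 (np.float64(160.88181712845733), np.float64(357.0572864665159)) (np.float64(247.3143556113328), np.float64(149.00602294260713))
202 (np.float64(147.36767088173644), np.float64(358.9373622288757)) (np.float64(246.07214677647315), np.float64(144.12678062476854))
```

step_arm:
  translation:
    - [0,0,-0.02]
    - [0,0,-0.02]
    - [-0.072,-0.073,0]
    - [-0.072,-0.073,0]
    - [-0.072,-0.073,0]
  yaw: [-0.0545,-0.0545,0,0,0]
  jaw: 1

```text
t: 1.62
tool_pos: [327.0, 412.4, 234.0]
tcp_rot: [0.029, 1.0, 0.0, 0.0]
ft_force: [0.1, 0.7, -0.6]
grip_width: 0.998
finger_force: 0.0
```

step_arm:
  translation:
    - [-0.072,-0.073,0]
    - [-0.072,-0.073,0]
    - [-0.072,-0.073,0]
    - [-0.072,-0.073,0]
    - [0,0,0]
  yaw: [0,0,0,0,0]

```text
t: 2.25
tool_pos: [463.1, 256.9, 233.9]
tcp_rot: [0.032, 0.999, -0.0, 0.0]
ft_force: [-0.4, 0.2, 0.2]
grip_width: 1.003
finger_force: 0.0
```

```bash
python3 - <<'E'
from h import *
k=cal('wrist');im=snap('wrist','w1')
s=manip.state();T=R.from_quat(s['tcp_rot']).as_matrix();print(s['t'],s['tool_pos'],T.round(3).tolist(),s['qpos'])
h=cv2.cvtColor(im,cv2.COLOR_RGB2HSV);m=(((h[...,0]<6)|(h[...,0]>174))&(h[...,1]>170)&(h[...,2]>60)).astype(np.uint8)
n,l,st,c=cv2.connectedComponentsWithStats(m)
for i in range(1,n):
    if st[i,4]>50:print(st[i],c[i])
print('expect',proj('wrist',(462.5,259,202),k),proj('wrist',(462.5,259,122),k))
E
```

```text
2.3 [461.86285493 258.29748323 233.85829702] [[-0.998, 0.062, -0.0], [0.062, 0.998, 0.0], [0.0, 0.0, -1.0]] [ 4.87869373e-01  2.35040756e-01  1.63320317e+00  5.20293833e-04
  1.27355211e+00 -1.02063256e+00]
[ 271  200   33   56 1459] [286.81562714 228.55448938]
expect (np.float64(239.25750493599554), np.float64(286.0284940516877)) (np.float64(208.3768878296835), np.float64(284.96544917281665))
```

View pics/w1.png

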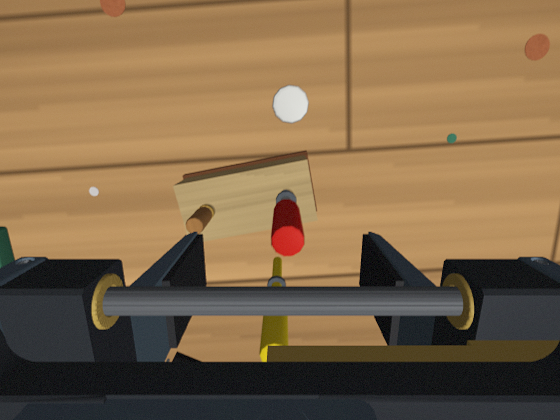

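The red bar top is at about (239,287), within 1 mm of the prediction. I'll descend and grip it.

step_arm:
  translation:
    - [-0.001,0.003,0.06]
    - [0,0,0.06]
    - [0,0,0.062]
    - [0,0,0]
    - [0,0,0]
  yaw: [0,0,0,0,0]

```text
t: 2.92
tool_pos: [462.1, 261.8, 144.1]
tcp_rot: [0.029, 1.0, 0.001, 0.001]
ft_force: [-0.2, -0.1, 0.4]
grip_width: 1.003
finger_force: 0.0
```

step_arm:
  translation:
    - [0,0,0]
    - [0,0,0]
    - [0,0,0]
    - [0,0,0]
    - [0,0,0]
  yaw: [0,0,0,0,0]
  jaw: -1

```text
t: 3.55
tool_pos: [461.9, 260.7, 143.0]
tcp_rot: [0.03, 1.0, 0.0, 0.0]
ft_force: [-0.0, -0.5, -0.2]
grip_width: 0.482
finger_force: 0.0
```

step_arm:
  translation:
    - [0,0,0]
    - [0,0,0]
    - [0,0,0]
    - [0,0,0]
    - [0,0,0]
  yaw: [0,0,0,0,0]

```text
t: 4.18
tool_pos: [461.8, 260.6, 142.9]
tcp_rot: [0.03, 1.0, -0.0, -0.0]
ft_force: [-0.4, -0.4, 0.0]
grip_width: 0.258
finger_force: 30.0
```

step_arm:
  translation:
    - [0,0,-0.03]
    - [0,0,-0.05]
    - [0,0,-0.07]
    - [0,0,-0.09]
    - [0,0,-0.1]
  yaw: [0,0,0,0,0]

```text
t: 4.8
tool_pos: [461.3, 260.5, 314.9]
tcp_rot: [0.03, 1.0, 0.0, -0.0]
ft_force: [0.3, 0.5, -1.1]
grip_width: 0.259
finger_force: 30.0
```

```bash
python3 - <<'E'
from h import *
s=manip.state();print(s['t'],s['tool_pos'],s['ft_force'],s['grip_width'],s['finger_force'])
snap('scene','s2')
print(proj('scene',s['tool_pos']))
t=cv2.imread('pics/s2.png');cv2.imwrite('pics/s2c.png',cv2.resize(t[60:260,220:420],None,fx=3,fy=3))
E
```

```text
4.8 [461.2928929  260.53119185 314.8759478 ] [ 0.26590552  0.50875605 -1.11746452] 0.2589710243751961 29.992496073246002
(np.float64(105.633683695736), np.float64(369.8911578497348))
```

View pics/s2c.png

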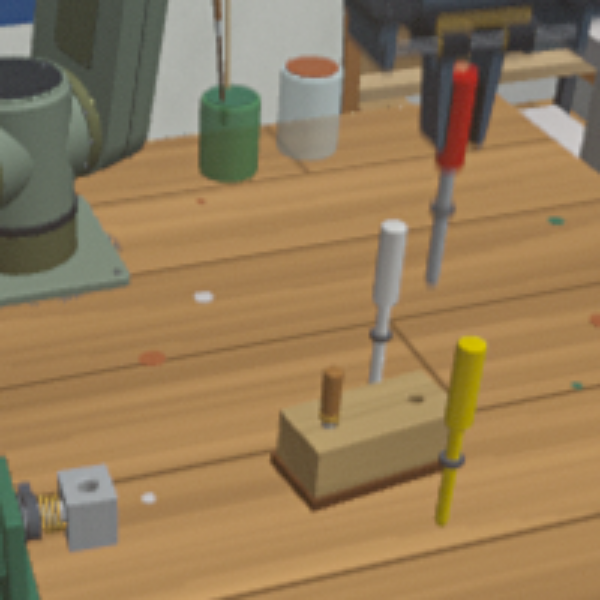

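The bar is lifted cleanly and hangs upright. The other tools are unmoved. Next I carry it toward the hub, stopping 50 mm short in y.

step_arm:
  translation:
    - [-0.025,-0.04,0]
    - [-0.045,-0.075,0]
    - [-0.045,-0.08,0]
    - [-0.045,-0.08,0]
    - [-0.045,-0.08,0]
  yaw: [0,0,0,0,0]

```text
t: 5.48
tool_pos: [553.9, 76.2, 313.6]
tcp_rot: [0.03, 1.0, 0.0, 0.0]
ft_force: [0.3, -0.0, -2.0]
grip_width: 0.257
finger_force: 30.0
```

step_arm:
  translation:
    - [-0.045,-0.08,0]
    - [-0.045,-0.075,0]
    - [-0.025,-0.045,0]
    - [-0.015,-0.015,0]
    - [0,0,0]
  yaw: [0,0,0,0,0]

```text
t: 6.1
tool_pos: [612.2, -33.5, 312.9]
tcp_rot: [0.03, 1.0, 0.0, -0.0]
ft_force: [-0.9, 0.3, -2.1]
grip_width: 0.255
finger_force: 30.0
```

```bash
python3 - <<'E'
from h import *
k=cal('wrist');im=snap('wrist','w3')
s=manip.state();T=R.from_quat(s['tcp_rot']).as_matrix();print(s['t'],s['tool_pos'],T.round(3).tolist(),s['ft_force'])
print('expect eye',proj('wrist',(611,-84,160),k))
for d in manip.look_for('wrist','eye'):print(d, atz('wrist',d['position'],160,k))
r,c=map(int,proj('wrist',(611,-84,160),k))
cr=im[max(r-60,0):r+60,max(c-80,0):c+80,::-1];cv2.imwrite('pics/w3c.png',cv2.resize(cr,None,fx=5,fy=5,interpolation=cv2.INTER_CUBIC));print(r-60,c-80,cr.shape)
E
```

```text
6.15 [611.9076701  -32.94544597 313.07077318] [[-0.998, 0.059, -0.0], [0.059, 0.998, 0.001], [0.0, 0.001, -1.0]] [-0.47669434 -0.47629166 -1.98156096]
expect eye (np.float64(200.57863236837483), np.float64(234.52946752700194))
{'position': [196.1, 225.5], 'confidence': 0.65} [605.62257073 -92.95252346 160.        ]
{'position': [30.4, 36.2], 'confidence': 0.59} [ 440.97338643 -248.47444437  160.        ]
140 154 (120, 160, 3)
```

View pics/w3c.png

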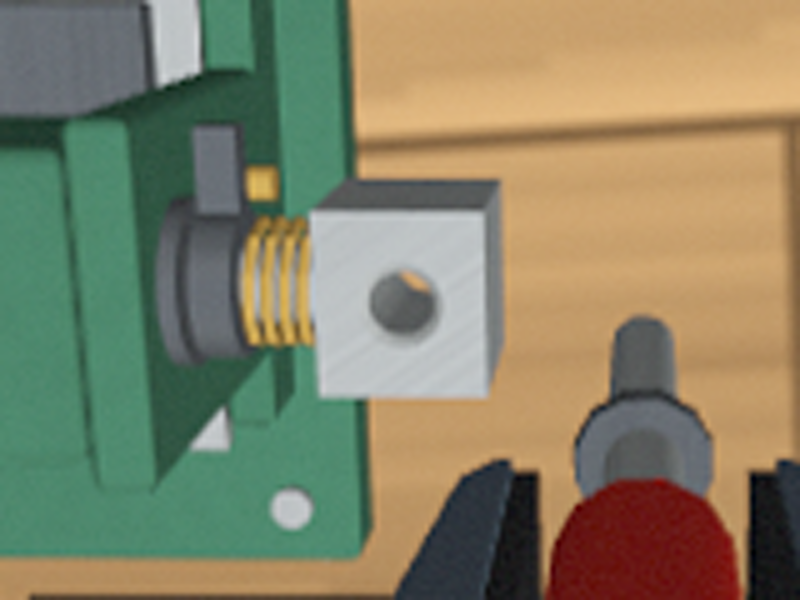

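The eye is at wrist pixel (200.2, 234.4), which matches the prediction for (611,-84,160). The bar tip shows at about crop (643,325), so I'll check the bar's uprightness.

```bash
python3 - <<'E'
from h import *
s=manip.state();k=cal('wrist');p=s['tool_pos'];print(p)
print('eye',atz('wrist',(200.2,234.4),160,k))
f=lambda q:tuple(np.round([(b-154+.4)*5 if i else (b-140+.4)*5 for i,b in enumerate(proj('wrist',q,k))],1))
z0=p[2]+19-150
for dz,r in((0,0),(0,4),(6,6),(70,11),(70,0),(110,12)):
    print(dz,'far edge(r,c)',f(p*[1,1,0]+[-r,0,z0+dz]),'near',f(p*[1,1,0]+[r,0,z0+dz]),'left',f(p*[1,1,0]+[0,-r,z0+dz]))
E
```

```text
[611.76137774 -32.70179139 313.14504259]
eye [610.24621329 -83.29859925 160.        ]
0 far edge(r,c) (np.float64(322.5), np.float64(644.7)) near (np.float64(322.5), np.float64(644.7)) left (np.float64(322.5), np.float64(644.7))
0 far edge(r,c) (np.float64(302.8), np.float64(643.6)) near (np.float64(342.1), np.float64(645.9)) left (np.float64(323.7), np.float64(624.5))
6 far edge(r,c) (np.float64(300.1), np.float64(643.0)) near (np.float64(360.1), np.float64(646.6)) left (np.float64(332.0), np.float64(613.8))
70 far edge(r,c) (np.float64(367.3), np.float64(641.8)) near (np.float64(502.5), np.float64(650.1)) left (np.float64(439.7), np.float64(574.9))
70 far edge(r,c) (np.float64(435.7), np.float64(646.0)) near (np.float64(435.7), np.float64(646.0)) left (np.float64(435.7), np.float64(646.0))
110 far edge(r,c) (np.float64(446.4), np.float64(641.7)) near (np.float64(618.3), np.float64(652.4)) left (np.float64(538.8), np.float64(555.0))
```

step_arm:
  translation:
    - [0,-0.035,0]
    - [0,-0.045,0.01]
    - [0.0005,-0.022,0.01]
    - [0,0,0.012]
    - [0,0,0]
  yaw: [0,0,0,0,0]

```text
t: 6.82
tool_pos: [608.5, -84.5, 296.0]
tcp_rot: [0.03, 1.0, 0.0, -0.001]
ft_force: [0.7, 0.5, -2.2]
grip_width: 0.259
finger_force: 30.0
```

```bash
python3 - <<'E'
from h import *
k=cal('wrist');s=manip.state();im=snap('wrist','w4')
p=s['tool_pos'];print(s['t'],p,s['ft_force'])
r0,c0=165,232
a=cv2.resize(im[r0:r0+75,c0:c0+100,::-1],None,fx=8,fy=8,interpolation=cv2.INTER_CUBIC)
cv2.imwrite('pics/w4c.png',a)
f=lambda q:tuple(np.round([(b-c0+.4)*8 if i else (b-r0+.4)*8 for i,b in enumerate(proj('wrist',q,k))],1))
print('eye',f((610.2,-83.3,160)),'tip',f(p-[0,0,131]),f(p-[6,0,125]),f(p-[4,0,131]),f(p-[11,0,61]))
print('per mm x',f((611.2,-83.3,160)))
E
```

```text
6.825 [608.49831931 -84.52729577 296.01692935] [ 0.67515136  0.52606657 -2.16967787]
eye (np.float64(319.9), np.float64(418.2)) tip (np.float64(317.3), np.float64(407.8)) (np.float64(281.4), np.float64(404.9)) (np.float64(285.8), np.float64(405.8)) (np.float64(388.4), np.float64(403.0))
per mm x (np.float64(327.6), np.float64(418.7))
```

View pics/w4c.png

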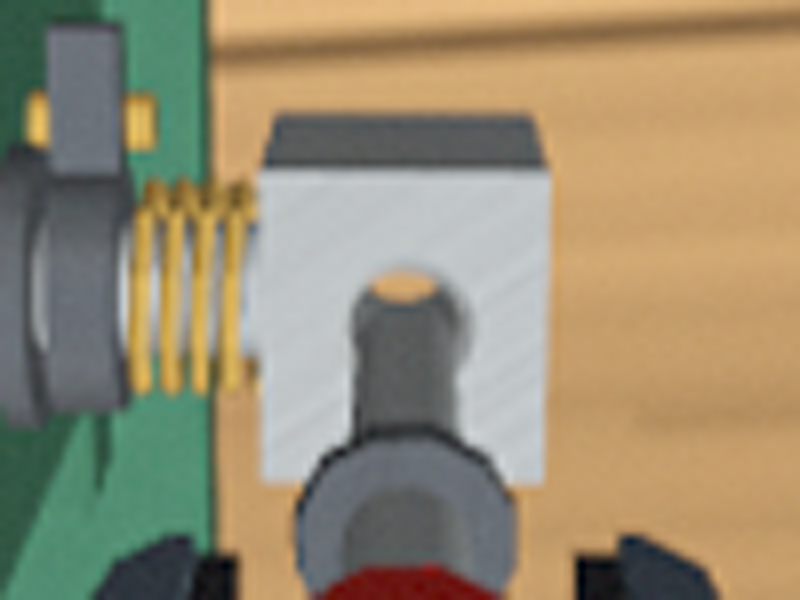

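The tip sits about 0.7 mm short of the eye in x: tip centre about (331,405) against the eye axis at about (337,407) in the crop. I'll correct that and begin inserting.

step_arm:
  translation:
    - [-0.0015,0,0]
    - [0,0,0.008]
    - [0,0,0.01]
    - [0,0,0.01]
    - [0,0,0]
  yaw: [0,0,0,0,0]

```text
t: 7.5
tool_pos: [609.3, -84.6, 282.2]
tcp_rot: [0.03, 1.0, 0.0, -0.001]
ft_force: [0.0, -1.1, -1.1]
grip_width: 0.258
finger_force: 30.0
```

step_arm:
  translation:
    - [0,0,0.015]
    - [0,0,0.02]
    - [0,0,0.025]
    - [0,0,0.02]
    - [0,0,0.01]
  yaw: [0,0,0,0,0]

```text
t: 8.12
tool_pos: [609.5, -84.6, 236.8]
tcp_rot: [0.03, 1.0, 0.0, -0.001]
ft_force: [-0.2, 0.1, -1.4]
grip_width: 0.257
finger_force: 30.0
```

step_arm:
  translation:
    - [0,0,0.006]
    - [0,0,0.006]
    - [0,0,0.004]
    - [0,0,0]
  yaw: [0,0,0,0]

```text
t: 8.62
tool_pos: [609.5, -84.7, 229.8]
tcp_rot: [0.03, 1.0, 0.0, -0.0]
ft_force: [-0.8, 0.1, -1.9]
grip_width: 0.26
finger_force: 30.0
```

step_arm:
  translation:
    - [0,0,0.005]
    - [0,0,0.004]
    - [0,0,0.004]
    - [0,0,0.003]
    - [0,0,0]
  yaw: [0,0,0,0,0]

```text
t: 9.25
tool_pos: [609.6, -84.7, 221.7]
tcp_rot: [0.03, 1.0, 0.0, -0.0]
ft_force: [-1.2, -0.5, -1.6]
grip_width: 0.257
finger_force: 30.0
```

step_arm:
  translation:
    - [0,0,0.002]
    - [0,0,0.002]
    - [0,0,0]
  yaw: [0,0,0]

```text
t: 9.62
tool_pos: [609.7, -84.7, 220.9]
tcp_rot: [0.03, 1.0, -0.0, 0.0]
ft_force: [-3.0, 0.3, 5.4]
grip_width: 0.256
finger_force: 30.0
```

The collar touched at TCP z 220.9 (expected 221) with about 7 N of down force. Now I draw forward along the 102 mm arc; tool +x points forward.

step_arm:
  translation:
    - [0.005,0,0.0002]
    - [0.007,0,0.0006]
    - [0.009,0,0.0008]
    - [0.009,0,0.001]
    - [0.009,0,0.0014]
  yaw: [0,0,0,0,0]

```text
t: 10.25
tool_pos: [594.8, -84.0, 220.2]
tcp_rot: [0.03, 1.0, -0.0, 0.007]
ft_force: [8.0, -0.8, 6.1]
grip_width: 0.258
finger_force: 30.0
```

```bash
python3 - <<'E'
from h import *
s=manip.state();print({k:np.round(s[k],2) for k in('t','tool_pos','ft_force','wrist_torque','grip_width','finger_force')})
E
```

```text
{'t': np.float64(10.25), 'tool_pos': array([594.82, -84.01, 220.19]), 'ft_force': array([ 8.02, -0.75,  6.08]), 'wrist_torque': array([-0.08, -1.99, -0.04]), 'grip_width': np.float64(0.26), 'finger_force': np.float64(30.0)}
```

step_arm:
  translation:
    - [0.0078,0,0.0018]
    - [0.0078,0,0.0021]
    - [0.0078,0,0.0024]
    - [0.0078,0,0.0028]
    - [0.0078,0,0.0031]
  yaw: [0,0,0,0,0]

```text
t: 10.88
tool_pos: [576.5, -82.9, 216.0]
tcp_rot: [0.03, 1.0, -0.001, 0.009]
ft_force: [7.3, 0.0, 14.0]
grip_width: 0.258
finger_force: 30.0
```

step_arm:
  translation:
    - [0.0066,0,0.0027]
    - [0.0066,0,0.0029]
    - [0.0066,0,0.0031]
    - [0.0066,0,0.0034]
    - [0.0066,0,0.0036]
  yaw: [0,0,0,0,0]

```text
t: 11.5
tool_pos: [558.9, -81.9, 209.0]
tcp_rot: [0.03, 1.0, -0.001, 0.008]
ft_force: [2.4, 0.2, 18.8]
grip_width: 0.26
finger_force: 30.0
```

```bash
python3 - <<'E'
from h import *
s=manip.state();print({k:np.round(s[k],2) for k in('t','tool_pos','ft_force','wrist_torque','grip_width','finger_force')})
im=snap('scene','s5');a=cv2.resize(im[110:320,130:310,::-1],None,fx=2.8,fy=2.8,interpolation=cv2.INTER_CUBIC)
cv2.imwrite('pics/s5c.png',a)
E
```

```text
{'t': np.float64(11.5), 'tool_pos': array([558.88, -81.91, 208.99]), 'ft_force': array([ 2.4 ,  0.2 , 18.81]), 'wrist_torque': array([ 0.12, -1.06,  0.06]), 'grip_width': np.float64(0.26), 'finger_force': np.float64(30.0)}
```

View pics/s5c.png

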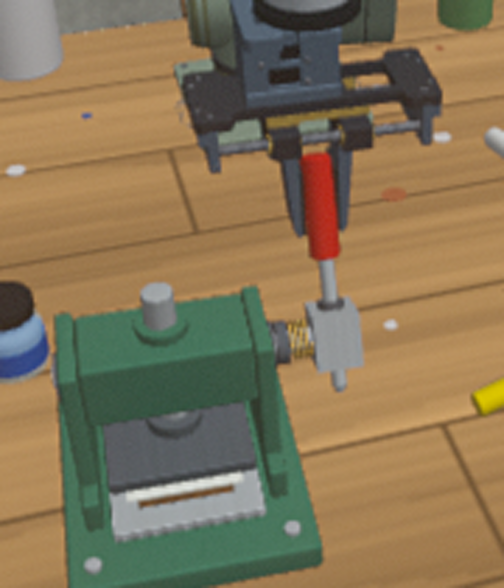

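View pics/s5.png

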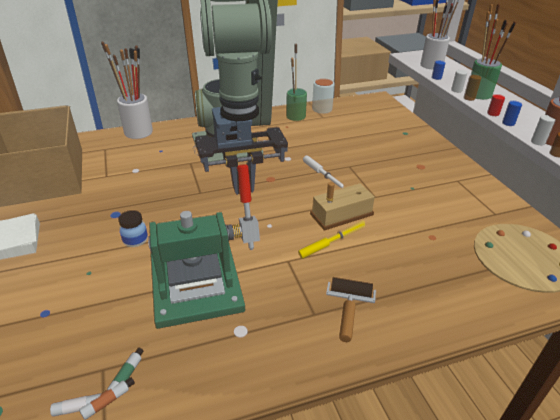

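The scene picture shows the bar seated in the hub at (249,230), leaning well forward. The white (323,172) and yellow (333,239) look-alikes now lie on the table. They stood free, and my path passed about 90 mm from them without any force reading. They are lying still and the listed things are in place. I'll carry on to the stop.

step_arm:
  translation:
    - [0.006,0,0.0025]
    - [0.006,0,0.003]
    - [0.006,0,0.003]
    - [0.004,0,0.002]
    - [0.002,0,0]
  yaw: [0,0,0,0,0]

```text
t: 12.18
tool_pos: [546.2, -81.1, 202.4]
tcp_rot: [0.03, 1.0, -0.001, 0.006]
ft_force: [4.5, -0.9, 12.2]
grip_width: 0.257
finger_force: 30.0
```

step_arm:
  translation:
    - [0.004,0,0.002]
    - [0.004,0,0.002]
    - [0.004,0,0.002]
    - [0,0,0]
  yaw: [0,0,0,0]

```text
t: 12.68
tool_pos: [539.9, -80.8, 198.7]
tcp_rot: [0.03, 1.0, -0.001, 0.006]
ft_force: [4.1, 0.0, 10.9]
grip_width: 0.258
finger_force: 30.0
```

```bash
cat > lean.py <<'E'
from h import *
from scipy.optimize import minimize
f=np.array([-.998,.059,0])
P=np.array([610.8,-84,138.])
def lean(tag):
    im=snap('scene',tag)
    h=cv2.cvtColor(im,cv2.COLOR_RGB2HSV);m=(((h[...,0]<6)|(h[...,0]>174))&(h[...,1]>170)&(h[...,2]>60));m[:, :215]=0;m[:,275:]=0;m[260:]=0;m[:130]=0
    y,x=np.nonzero(m);c=np.c_[y,x].mean(0);u=np.linalg.svd(np.c_[y,x]-c)[2][0];pr=(np.c_[y,x]-c)@u
    u*=np.sign(u[0]);pr=(np.c_[y,x]-c)@u
    k=cal('scene')
    def pt(l,th,e=0): return proj('scene',P+(f*np.sin(th)+np.array([0,0,np.cos(th)]))*l+f*e,k)
    def cost(v):
        a=np.array([pt(v[1]+dl,v[0],0) for dl in(0,40,80)])   # handle bottom, mid, top
        t=c+u*pr.max();b=c+u*pr.min()
        return ((a[0]-t)**2).sum()+((a[2]-b)**2).sum()+((a[1]-c)**2).sum()
    r=minimize(cost,[.5,62],method='Nelder-Mead');return r.x,r.fun,len(y),c
E
python3 - <<'E'
from lean import *
print('now',lean('s6'))
s=manip.state();print({k:np.round(s[k],2) for k in('t','tool_pos','ft_force','wrist_torque')})
import h
# check on old s5 image
im=cv2.imread('pics/s5.png')[:,:,::-1].copy()
import lean as L
L.snap=lambda *a:im
print('s5',L.lean('x'))
E
```

```text
now (array([ 0.5295515 , 63.76701204]), np.float64(0.304766374511238), 383, array([182.04177546, 242.85639687]))
{'t': np.float64(12.72), 'tool_pos': array([540.  , -80.77, 198.74]), 'ft_force': array([ 4.76,  0.69, 10.65]), 'wrist_torque': array([ 0.03, -1.03, -0.01])}
s5 (array([ 0.37531782, 63.74974735]), np.float64(0.4229042494267724), 391, array([182.96163683, 244.14322251]))
```

```bash
python3 - <<'E'
from h import *
k=cal('wrist');w=snap('wrist','w6')[:,:,::-1]; p=manip.state()['tool_pos'];T=R.from_quat(manip.state()['tcp_rot']).as_matrix()
o=cv2.imread('pics/w3.png'); s=cv2.imread('pics/s6.png'); t=snap('top','t6')[:,:,::-1]
out=np.zeros((600,800,3),np.uint8)
cr=lambda i:cv2.resize(i[170:320,180:380],(400,300),interpolation=cv2.INTER_CUBIC)
out[:300,:400]=cr(o);out[:300,400:]=cr(w)
out[300:,:400]=cv2.resize(s[140:260,170:330],(400,300),interpolation=cv2.INTER_CUBIC)
out[300:,400:]=cv2.resize(t[150:255,260:400],(400,300),interpolation=cv2.INTER_CUBIC)
cv2.imwrite('pics/comp.png',out)
g=p-T[:,2]*19
for d in(-16,0,16):print(d,[tuple(np.round(((np.array(proj('wrist',g+T@[d,0,z],k))-[170,180])*2),0)) for z in(-40,-10,0,10)])
E
```

```text
-16 [(np.float64(368.0), np.float64(208.0)), (np.float64(285.0), np.float64(207.0)), (np.float64(264.0), np.float64(207.0)), (np.float64(244.0), np.float64(207.0))]
0 [(np.float64(302.0), np.float64(208.0)), (np.float64(229.0), np.float64(207.0)), (np.float64(210.0), np.float64(207.0)), (np.float64(193.0), np.float64(207.0))]
16 [(np.float64(231.0), np.float64(208.0)), (np.float64(169.0), np.float64(207.0)), (np.float64(154.0), np.float64(207.0)), (np.float64(140.0), np.float64(207.0))]
```

View pics/comp.png

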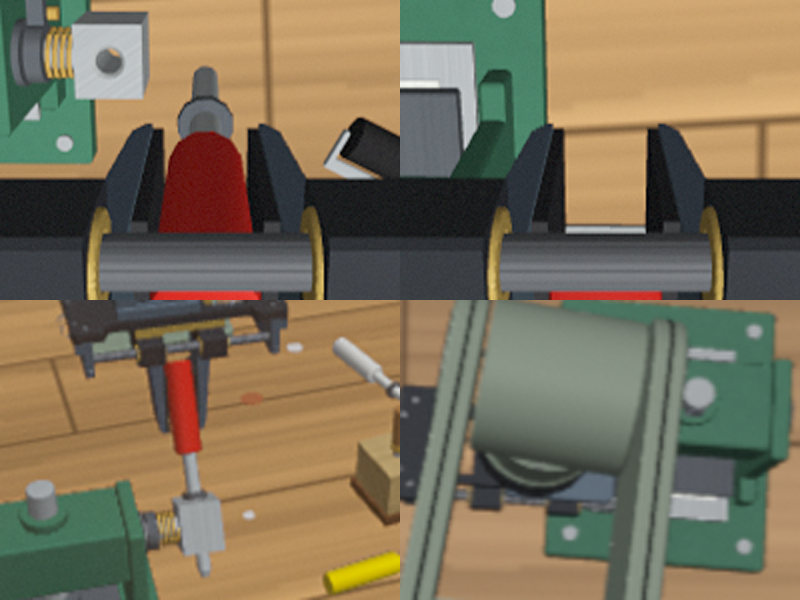

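The composite shows the bar has crept backward in the pads, about 17 mm behind the grip centre. Lean is about 0.53, so it's not at the stop yet. I'll go on in small steps without pressing down, checking the creep after each one.

step_arm:
  translation:
    - [0.004,0,-0.001]
    - [0.004,0,-0.001]
    - [0,0,0]
  yaw: [0,0,0]

```text
t: 13.2
tool_pos: [537.6, -80.6, 197.6]
tcp_rot: [0.03, 1.0, -0.0, 0.007]
ft_force: [12.6, 0.7, -0.5]
grip_width: 0.255
finger_force: 30.0
```

```bash
cat > chk.py <<'E'
from lean import *
import sys
v,c,n,m=lean(sys.argv[1]);s=manip.state();p=s['tool_pos'];T=R.from_quat(s['tcp_rot']).as_matrix();g=p-T[:,2]*19
h=g[2]-138; xb=h*np.tan(v[0]); xt=(g-P)@f
print('lean',v.round(3),'c',round(c,2),n,'t',round(s['t'],2),'tcp',p.round(1),'F',s['ft_force'].round(1),'M',s['wrist_torque'].round(2),'offset at grip height',round(xt-xb,1),s['grip_width'].round(3))
E
python3 chk.py s7
```

```text
Traceback (most recent call last):
  File "chk.py", line 5, in <module>
    print('lean',v.round(3),'c',round(c,2),n,'t',round(s['t'],2),'tcp',p.round(1),'F',s['ft_force'].round(1),'M',s['wrist_torque'].round(2),'offset at grip height',round(xt-xb,1),s['grip_width'].round(3))
                                                                                                                                                                                   ^^^^^^^^^^^^^^^^^^^^^
AttributeError: 'float' object has no attribute 'round'
```

```bash
sed -i "s/,s\['grip_width'\].round(3)//" chk.py; python3 chk.py s7
```

```text
lean [ 0.555 63.934] c 0.64 371 t 13.3 tcp [537.6 -80.6 197.6] F [12.9 -0.5 -1.7] M [-0.12 -2.19  0.03] offset at grip height 24.7
```

step_arm:
  translation:
    - [0.005,0,0.002]
    - [0.005,0,0.002]
    - [0,0,0]
  yaw: [0,0,0]

```text
t: 13.68
tool_pos: [533.2, -80.3, 195.0]
tcp_rot: [0.03, 1.0, -0.0, 0.007]
ft_force: [14.5, -0.7, -4.7]
grip_width: 0.254
finger_force: 30.0
```

```bash
python3 chk.py s8
```

```text
lean [ 0.598 64.397] c 0.53 367 t 13.72 tcp [533.2 -80.4 195. ] F [15.5 -0.  -5.1] M [-0.19 -2.41 -0.02] offset at grip height 26.1
```

step_arm:
  translation:
    - [0.005,0,0.004]
    - [0.005,0,0.004]
    - [0,0,0]
  yaw: [0,0,0]

```text
t: 14.1
tool_pos: [528.0, -80.0, 191.6]
tcp_rot: [0.03, 1.0, -0.0, 0.007]
ft_force: [14.1, -0.9, -2.9]
grip_width: 0.258
finger_force: 30.0
```

```bash
python3 chk.py s9
```

```text
lean [ 0.64  64.556] c 0.46 366 t 14.15 tcp [528.1 -80.  191.5] F [13.8 -0.7 -2.1] M [-0.07 -2.21 -0.01] offset at grip height 29.0
```

step_arm:
  translation:
    - [0.004,0,0.003]
    - [0.003,0,0.002]
    - [0,0,0]
  yaw: [0,0,0]

```text
t: 14.52
tool_pos: [525.5, -79.9, 189.6]
tcp_rot: [0.03, 1.0, -0.001, 0.008]
ft_force: [15.2, 0.1, -1.7]
grip_width: 0.259
finger_force: 30.0
```

```bash
python3 chk.py s10; python3 - <<'E'
import cv2,numpy as np
L=['s5','s6','s7','s8','s9','s10']
I=[cv2.cvtColor(cv2.imread(f'pics/{n}.png'),cv2.COLOR_BGR2GRAY).astype(np.float32) for n in L]
for nm,(a,b,c,d) in {'hub':(212,248,238,264),'ramtop':(203,222,176,196),'platen':(255,285,165,225)}.items():
    w=cv2.createHanningWindow((d-c,b-a),cv2.CV_32F)
    print(nm,[ (np.round(cv2.phaseCorrelate(I[i][a:b,c:d],I[i+1][a:b,c:d],w)[0],2).tolist(), round(float(np.abs(I[i][a:b,c:d]-I[i+1][a:b,c:d]).mean()),2)) for i in range(5)])
E
```

```text
lean [ 0.684 64.707] c 0.51 364 t 14.57 tcp [525.4 -79.9 189.6] F [15.8 -1.4 -1.2] M [-0.11 -2.39 -0.02] offset at grip height 28.2
hub [([0.29, -0.44], 6.47), ([0.52, -0.06], 1.55), ([0.29, -0.15], 2.15), ([0.47, -0.07], 2.53), ([0.49, 0.01], 1.73)]
ramtop [([0.11, 1.14], 3.98), ([0.01, 0.11], 1.19), ([-0.15, 0.24], 1.92), ([-0.18, 0.39], 1.84), ([0.13, 0.23], 1.35)]
platen [([0.2, 0.79], 2.01), ([-0.18, 0.02], 13.65), ([0.01, 0.6], 13.59), ([-0.5, -0.07], 13.57), ([-0.19, 0.13], 13.51)]
```

step_arm:
  translation:
    - [0.004,0,0.003]
    - [0.003,0,0.002]
    - [0,0,0]
  yaw: [0,0,0]

```text
t: 14.95
tool_pos: [525.0, -79.9, 188.8]
tcp_rot: [0.03, 0.999, -0.001, 0.012]
ft_force: [20.6, -0.2, 2.7]
grip_width: 0.255
finger_force: 30.0
```

```bash
cat > mv.py <<'E'
import cv2,numpy as np,sys
I=[cv2.cvtColor(cv2.imread(f'pics/{n}.png'),cv2.COLOR_BGR2GRAY).astype(np.float32) for n in sys.argv[1:]]
for nm,(a,b,c,d) in {'hub':(212,248,238,264),'ramtop':(203,222,176,196)}.items():
    w=cv2.createHanningWindow((d-c,b-a),cv2.CV_32F)
    print(nm,[ (np.round(cv2.phaseCorrelate(I[i][a:b,c:d],I[i+1][a:b,c:d],w)[0],2).tolist(), round(float(np.abs(I[i][a:b,c:d]-I[i+1][a:b,c:d]).mean()),2)) for i in range(len(I)-1)])
E
python3 chk.py s11;python3 chk.py s11b; python3 mv.py s9 s10 s11 s11b
```

```text
lean [ 0.684 64.646] c 0.57 362 t 15.0 tcp [525.  -79.9 188.9] F [19.8 -0.8  3.1] M [-0.03 -3.06  0.06] offset at grip height 29.4
lean [ 0.684 64.705] c 0.61 362 t 15.05 tcp [525.  -79.9 188.9] F [19.5 -0.8  2.4] M [-0.08 -3.02  0.06] offset at grip height 29.3
hub [([0.49, 0.01], 1.73), ([0.58, -0.2], 1.13), ([0.5, 0.1], 0.9)]
ramtop [([0.13, 0.23], 1.35), ([0.01, 0.12], 1.02), ([0.06, 0.13], 1.03)]
```

The stop is reached: lean stays at 0.684 while the force rises to 20 N, and the hub and ram show no further movement. I'll add a little forward and down preload to keep the collar seated and the hold hard.

step_arm:
  translation:
    - [0.001,0,0.002]
    - [0.001,0,0.002]
    - [0,0,0]
    - [0,0,0]
  yaw: [0,0,0,0]

```text
t: 15.55
tool_pos: [524.7, -79.9, 188.4]
tcp_rot: [0.03, 0.999, -0.001, 0.013]
ft_force: [17.7, -0.5, 9.4]
grip_width: 0.257
finger_force: 30.0
```

```bash
python3 chk.py s12; python3 mv.py s11b s12; python3 - <<'E'
from h import *
# collar gap in scene: intensity profile along bar axis from handle bottom to hub, lean .684 vs expectation
im=cv2.cvtColor(cv2.imread('pics/s12.png'),cv2.COLOR_BGR2GRAY).astype(np.float32)
i5=cv2.cvtColor(cv2.imread('pics/s5.png'),cv2.COLOR_BGR2GRAY).astype(np.float32)
f=np.array([-.998,.059,0]);P=np.array([610.8,-84,138.])
for I,th in((i5,.375),(im,.684)):
    o=[]
    for l in range(14,70,2):
        r,c=proj('scene',P+(f*np.sin(th)+np.array([0,0,np.cos(th)]))*l);o.append(int(cv2.getRectSubPix(I,(1,1),(c,r))[0,0]))
    print(o)
E
```

```text
lean [ 0.685 64.612] c 0.53 361 t 15.6 tcp [524.7 -79.9 188.4] F [17.9  0.   8.6] M [ 0.01 -2.95  0.04] offset at grip height 30.0
hub [([0.44, 0.07], 1.03)]
ramtop [([0.04, -0.1], 1.05)]
[150, 150, 146, 130, 96, 82, 99, 128, 149, 155, 154, 153, 154, 154, 154, 154, 155, 155, 154, 153, 154, 155, 156, 147, 109, 88, 83, 84]
[165, 167, 167, 166, 151, 120, 97, 108, 145, 175, 174, 171, 171, 172, 172, 172, 172, 171, 172, 171, 172, 172, 172, 174, 167, 136, 101, 89]
```

step_arm:
  translation:
    - [0,0,0]
    - [0,0,0]
    - [0,0,0]
    - [0,0,0]
    - [0,0,0]
  yaw: [0,0,0,0,0]

```text
t: 16.23
tool_pos: [524.7, -79.9, 188.4]
tcp_rot: [0.03, 0.999, -0.001, 0.013]
ft_force: [17.0, 0.5, 9.7]
grip_width: 0.252
finger_force: 30.0
```

```bash
python3 chk.py s13 && python3 -c "
from workcell import manip
print(manip.hand_in())"
```

```text
lean [ 0.691 64.676] c 0.5 358 t 16.27 tcp [524.6 -79.9 188.4] F [17.1  0.5  9.7] M [ 0.04 -2.92  0.03] offset at grip height 29.3
the job is handed in; nothing more can be done
None
```

I handed in with the bar seated in the hub and held steady at the stop by about 17 N of forward pull; the bar slipped back in the pads during the draw and is held off-centre, and the white and yellow look-alikes fell over for a reason I did not establish.

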